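# Swing the carrier tray home and lock it under its frame

### The job

Swing the blue carrier tray round the brass pin in its heel until the notch in its side is fully home on the second brass dowel of the white stage. Then pick up the orange frame by its black handle and lower it, both holes over the two brass dowels, until it lies flat on the tray before you let go of it, and leave it there. Leave the other loose things on the bench where they are.

Things in the scene. Friction and masses are not known exactly. Their poses are not given: they have to be found in the camera images.
- stage: White square deck, 12 mm thick, fixed to the bench; place and yaw change from run to run. Origin: at bench height (z = 0) under the pivot pin's axis; +x points from the pivot pin to the second dowel, z up. The deck reaches from x = -40 to +190 mm and y = -186 to +46 mm.
- stage_pin (a point): Top centre of the brass pivot pin, 12 mm in diameter, fixed on the deck; top 55 mm above the bench, the last 8 mm a cone down to 4 mm diameter. Axes as the stage's.
- stage_dowel (a point): Top centre of the second brass dowel, same size and height as the pin, 130 mm along the stage's +x from it. Axes as the stage's.
- stage_mid (a point): Point half-way between the two dowels, 26 mm above the bench: the height of the tray's top face, where the middle of the frame's underside belongs. Axes as the stage's.
- tray: Loose blue tray, 14 mm thick, 0.3 to 0.55 kg, flat on the deck. Origin: underside, where the pin's axis sits in the heel slot. +x runs to its free end; it spans x = -22 to +175, y = -35 to +35 mm. Slot 16 mm wide, open to -x, closed at x = 7 mm: drawn along +x it can slip off the pin. White chip package on top at x = 65 mm, 44 x 34 x 8 mm.
- tray_notch (a point): Tray's top face at tray x = 130 mm, in the 24 mm wide notch open at the +y edge and closed at y = -6.5 mm; the second dowel's axis lies here when home. Axes as the tray's. The tray starts 0.7 to 1.25 rad clockwise of home (seen from above); pushed on its -y edge it swings counterclockwise until its +x is along the stage's +x and the dowel stops it.
- frame_grip (a point): Centre of the orange frame's black handle, a 14 x 14 mm bar 70 mm long along the frame's y on two posts, 45 mm above the frame's underside, over its middle. 54 mm of bar are free between the posts, with 30 mm of air below. Grasp it from above, fingers closing along the frame's x. Axes as the plate's.
- frame_plate (a point): Centre of the orange frame's plate, half-way up its 8 mm thickness; 170 mm (x) by 76 mm (y), 0.2 to 0.33 kg. Two round 16 mm holes at x = -65 and +65 mm, a window about 77 x 51 mm between them; fits either way round. Starts flat on the bench. x along the length, z up.
- bottle_mid (a point): Bystander: white plastic bottle with a red cap, 52 mm in diameter, 110 mm tall; point 55 mm above its foot.
- canister: Bystander: round grey wafer canister with a clear lid, 110 mm in diameter, 40 mm tall; origin at the centre of its underside.
- screwdriver: Bystander: screwdriver with a yellow handle, 190 mm long, lying along its x; handle at -x.
- spare: Bystander: bare aluminium spare plate 150 x 70 x 6 mm with two holes, lying flat; origin at the centre of its underside.
- jar: Bystander: small amber jar with a white cap, 48 mm in diameter, 55 mm tall; origin at the centre of its underside.
Things that resemble listed ones, but are neither listed nor needed, are in the scene too. What is meant by the tray is not pink, and is the larger of those in its own colour. Of the things that look like the part that bears frame_grip, take the one that is farthest from the robot's base at the start.

How it is judged:
By the outcome, as a careful person would: the job done as asked, in the order asked, and still so for the second after the job is handed in, with the robot touching nothing.
It also fails if it takes over 69 s, if anything falls off the work surface, if the arm or the gripper's body presses on something with over 40 N, if the wrist force passes 120 N, or if a joint passes its speed limit or range.

### The arm

A 7-joint arm with a two-finger parallel gripper is mounted at the origin on the work surface. World frame = base frame: x ahead of the robot, y to its left, z up, the work surface at z = 0. Lengths are in m, angles in rad, forces in N, time in s.
With the tool pointing down it reaches from about 0.4 to 0.85 m from the base axis. Payload 4.5 kg.
Tool frame: the origin (TCP) lies at the very end of the fingers, on their centre line; the grasp point (between the pads) lies 19 mm behind it; z points along the fingers, x is the direction in which the jaws open and shut, and the axes are right-handed (so a half turn about z gives the same grasp; the last joint's range is limited). The gripper opens to 88 mm and grips with 3 to 60 N. Pads are 18 mm wide; open, the fingers measure 123 mm over their backs; the gripper's body (75 mm by 187 mm) begins 45 mm behind the grasp point.
Start: joints at [1.374, 0.689, -0.195, 1.565, 0.157, 0.902, -0.215], TCP at [0.143, -0.608, 0.239] pointing down, gripper open.
Joint ranges: [-3.01, 3.01], [-0.46, 2.08], [-1.47, 1.51], [0.13, 2.56], [-1, 4.14], [0.04, 2.09], [-2.66, 2.66]. Speed limits (rad/s): [2.57, 2.57, 3.14, 3.14, 3.14, 3.14, 3.14].

### API

Orientations are given as a unit quaternion [x, y, z, w].
In Python, from plant import * gives the robot as it stands.
- The arm moves only by the tool apply_moves, never from a script. Its argument "series" is a list of rows, each an object of numbers: "x", "y", "z": the shift along the tool's x, y, z in units of 80 cm (1.0 is 80 cm); "wx", "wy", "wz": the turn, a rotation vector about the tool's x, y, z in units of pi rad (1.0 is pi rad); "fingers": the opening, from -1 (shut) to 1 (fully open), so that 0 is half open. In form: [{"x": .., "y": .., "z": .., "wx": .., "wy": .., "wz": .., "fingers": ..}, ...]. A call has 1 to 8 rows; each row shifts and turns the pose as measured when the row begins, along the tool's axes as they then stand; what a row does not reach is not made up. A row lasts 1/8 s, in which the tool goes at most 62.5 mm and 10.7 degrees, less where a joint would pass 70% of its speed; a pose out of reach is approached as far as the arm can. A call with a number of a shift or a turn outside -1 to 1 is refused whole. A call with a gripper value outside its range is refused whole. The fingers move at their own pace and stop on an object; "force" is the grip in N (left out, the last holds). Time passes only in rows, so rows that do not move let the fingers close. It gives the time, the measured TCP pose, the force and the opening at its end, in the units of the state.
- get_state(): the state, without advancing time (a new reading comes with each control period).
- snapshot(name): name is "side" or "top" or "wrist"; returns (picture, depth): 400x640x3 uint8, red, green, blue; 400x640 float32, m along the optical axis (not along the pixel's ray), 0 where there is no reading.
- camera_model(name): a dict with "camera_matrix" (3x3 intrinsics, pixels), "world_from_camera" (4x4, takes a point from camera to world coordinates). Camera axes: x right, y up, looking along -z (the intrinsics and any distortion apply to the point x, -y, -z); pixel columns grow to the right and rows downward; lengths in m; the calibration is good to about 2 mm. A picture is of the moment at which its call begins: read the wrist's pose just before it. camera_model takes no time and is no camera call; for the wrist camera it gives the pose at the moment of the call.
- finish_job(): hands the job in, once; it reports no verdict.
The state is a dict: "clock": time; "q": joint angles; "qd": joint speeds; "joint_torque": joint torques, N m; "tool_pos": TCP position; "eef_rot": TCP orientation; "contact_force": force on the tool from outside, world axes, zero at the start; "moment": the same for the moment, N m; "opening": opening from 0.0 (shut) to 1.0 (fully open).
Only numpy, scipy, OpenCV 4.12 (cv2) and the standard library are available. Lean on these libraries where they do the work, as an engineer would, in place of code of your own. Each camera call takes 0.05 s, during which the arm holds its last target. There are 200 camera calls.

## Working session

There is one attempt and no reset: what is moved stays moved. The work goes in short steps, Python scripts to look and compute and a tool call to move; the robot and the scene stay as the last step left them, time stands still between calls to the robot, and variables do not carry over. Pictures are saved under pics/ and viewed, about 8 in all and at most 12, crops included, and the job is handed in when it is done.

Besides the shell and the picture viewer there is one more tool, called after "Call:" as a command line: name --argument value ..., lists and objects as JSON in quotes. apply_moves: Moves the arm, as the interface text tells. Its arguments: {"type":"object","properties":{"series":{"type":"array","items":{"type":"object","properties":{"x":{"type":"number"},"y":{"type":"number"},"z":{"type":"number"},"wx":{"type":"number"},"wy":{"type":"number"},"wz":{"type":"number"},"fingers":{"type":"number"}}}},"force":{"type":"number"}},"required":["series"]}

```bash
ls; mkdir -p pics; cat > h.py <<'E'
from plant import *
import numpy as np, cv2
from scipy.spatial.transform import Rotation as R
def snap(n,f=None):
    m=camera_model(n); p,d=snapshot(n)
    if f: cv2.imwrite('pics/'+f,p[:,:,::-1])
    return p,d,m
def ray(m,u,v,z):
    K=np.array(m['camera_matrix']);T=np.array(m['world_from_camera'])
    c=np.array([(u-K[0,2])/K[0,0],-(v-K[1,2])/K[1,1],-1.])
    r=T[:3,:3]@c;o=T[:3,3]
    return o+r*(z-o[2])/r[2]
def proj(m,P):
    K=np.array(m['camera_matrix']);T=np.array(m['world_from_camera'])
    c=T[:3,:3].T@(np.array(P)-T[:3,3]); return K[0,2]+K[0,0]*c[0]/-c[2],K[1,2]-K[1,1]*c[1]/-c[2]
def cloud(m,d):
    K=np.array(m['camera_matrix']);T=np.array(m['world_from_camera'])
    v,u=np.mgrid[:d.shape[0],:d.shape[1]]
    c=np.stack([(u-K[0,2])/K[0,0]*d,-(v-K[1,2])/K[1,1]*d,-d],-1)
    return c@T[:3,:3].T+T[:3,3]
E
python3 - <<'E'
from h import *
s=get_state();print(s)
for n in('top','side'):
    p,d,m=snap(n,n+'0.png');print(n,m)
    P=cloud(m,d);print(P[200,320],P[390,20],d[200,320])
E
```

```text
pics
{'clock': 0.0, 'q': array([ 1.37378545,  0.69001826, -0.19454428,  1.56629721,  0.15729504,
        0.90248805, -0.21509412]), 'qd': array([-1.58556818e-04, -1.23240437e-03,  9.69302067e-06,  1.83106110e-04,
        2.33383853e-04, -2.88712659e-04,  1.10738910e-03]), 'joint_torque': array([ 4.39632049e-04, -5.27563584e+01, -1.26644455e+00, -1.53430098e+01,
       -5.25140378e-02,  6.64014588e-03,  1.82643021e-04]), 'tool_pos': array([ 0.14281072, -0.60783838,  0.23790188]), 'eef_rot': array([ 7.83858407e-01, -6.20938943e-01, -7.43122014e-04, -5.23649016e-04]), 'contact_force': array([0.54946466, 0.51240283, 0.07983341]), 'moment': array([-0.06099171,  0.0276697 , -0.02673732]), 'opening': 0.9987181158414541}
top {'camera_matrix': array([[406.54740269,   0.        , 317.11417512],
       [  0.        , 406.54740269, 197.59982525],
       [  0.        ,   0.        ,   1.        ]]), 'world_from_camera': array([[ 1.70046580e-04,  9.99028668e-01, -4.40646307e-02,
         4.38937775e-01],
       [-9.99992184e-01,  3.43943017e-04,  3.93884348e-03,
        -4.67040244e-02],
       [ 3.95017328e-03,  4.40636165e-02,  9.99020918e-01,
         1.30240885e+00],
       [ 0.00000000e+00,  0.00000000e+00,  0.00000000e+00,
         1.00000000e+00]])}
[ 0.48864873 -0.06108183  0.00094897] [-0.10619463  0.87705162  0.00233868] 1.3024328
side {'camera_matrix': array([[425.50439798,   0.        , 319.98647722],
       [  0.        , 425.50439798, 198.30996872],
       [  0.        ,   0.        ,   1.        ]]), 'world_from_camera': array([[-0.99065655,  0.05710604, -0.1238487 ,  0.3511293 ],
       [-0.13612529, -0.46955096,  0.87234844,  0.96067483],
       [-0.00833691,  0.88105664,  0.47293731,  0.62046335],
       [ 0.        ,  0.        ,  0.        ,  1.        ]])}
[ 0.51225449 -0.17418288 -0.00066906] [0.59501423 0.78773225 0.35593371] 1.3037032
```

View pics/top0.png

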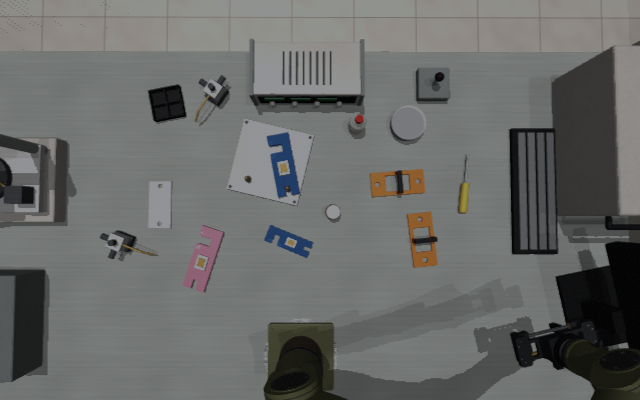

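View pics/side0.png

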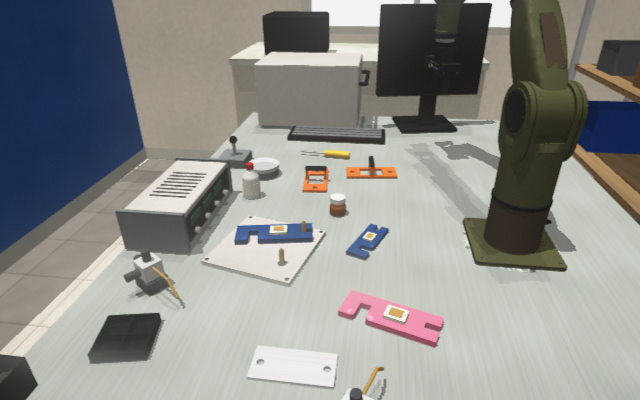

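```bash
cat > m.py <<'E'
from h import *
p,d,m=snap('top')
P=cloud(m,d);hsv=cv2.cvtColor(p,cv2.COLOR_RGB2HSV)
def blobs(name,lo,hi,amin=60):
    k=cv2.inRange(hsv,lo,hi); n,l,st,c=cv2.connectedComponentsWithStats(k)
    for i in range(1,n):
        if st[i,4]>amin and 120<c[i][0]<500:
            q=P[l==i]; r=cv2.minAreaRect(q[:,:2].astype(np.float32)*1000)
            z=np.median(q[:,2]); print(name,c[i].round(1),'area',st[i,4],'zmed %.3f zmax %.3f'%(z,q[:,2].max()),'xy',q[:,:2].mean(0).round(3),'rect',np.round(r[0]),np.round(r[1]),round(r[2]))
blobs('blue',(100,120,50),(125,255,255))
blobs('orange',(8,150,120),(20,255,255))
blobs('brass',(12,80,60),(28,255,200),6)
k=(P[...,2]>.06)&(P[...,2]<.2)
n,l,st,c=cv2.connectedComponentsWithStats(k.astype(np.uint8))
for i in range(1,n):
    if st[i,4]>30 and 100<c[i][0]<520:
        q=P[l==i];print('tall',c[i].round(),q.min(0).round(3),q.max(0).round(3))
print(R.from_quat(get_state()['eef_rot']).as_matrix().round(3))
a=cv2.resize(p[90:220,215:345],None,fx=4,fy=4,interpolation=cv2.INTER_CUBIC)
b=cv2.resize(p[160:275,360:445],None,fx=3,fy=3,interpolation=cv2.INTER_CUBIC)
o=np.zeros((520,520+255,3),np.uint8);o[:,:520]=a;o[:345,520:]=b
cv2.imwrite('pics/crop1.png',o[:,:,::-1])
E
python3 m.py
```

```text
blue [283.3 164.3] area 989 zmed 0.028 zmax 1.302 xy [0.599 0.054] rect [559.  43.] [286.  91.] 19
blue [288.2 240.6] area 556 zmed 0.013 zmax 1.302 xy [0.36  0.039] rect [395.  27.] [146. 133.] 70
orange [414.8 181.2] area 331 zmed 0.010 zmax 1.302 xy [ 0.548 -0.363] rect [ 517. -216.] [ 80. 363.] 12
orange [380.1 183.9] area 356 zmed 0.010 zmax 1.302 xy [ 0.539 -0.252] rect [ 516. -170.] [ 85. 279.] 15
orange [419.6 221.9] area 356 zmed 0.010 zmax 1.302 xy [ 0.419 -0.376] rect [ 401. -232.] [ 87. 369.] 2
orange [424. 257.] area 353 zmed 0.010 zmax 1.302 xy [ 0.309 -0.387] rect [ 352. -234.] [406.  82.] 77
brass [201.7 105.7] area 49 zmed 0.062 zmax 1.302 xy [0.771 0.299] rect [604. 156.] [516.  83.] 42
brass [283.  167.5] area 48 zmed 0.037 zmax 1.302 xy [0.586 0.053] rect [517.  12.] [195.  22.] 31
brass [396.9 182.5] area 856 zmed 0.010 zmax 1.302 xy [ 0.544 -0.305] rect [ 525. -215.] [ 96. 365.] 12
brass [245.7 177.9] area 7 zmed 0.056 zmax 0.058 xy [0.555 0.169] rect [554. 171.] [14.  6.] 89
brass [463.3 197.6] area 209 zmed 0.024 zmax 1.302 xy [ 0.495 -0.511] rect [ 491. -288.] [ 92. 484.] 1
brass [421.8 239.3] area 873 zmed 0.010 zmax 1.302 xy [ 0.364 -0.382] rect [ 358. -239.] [174. 379.] 2
brass [290.6 242.1] area 25 zmed 0.020 zmax 0.027 xy [0.356 0.032] rect [356.  32.] [17. 13.] 64
brass [136.3 249.5] area 63 zmed 0.062 zmax 1.302 xy [0.337 0.49 ] rect [374. 245.] [ 44. 596.] 8
brass [200.5 262. ] area 48 zmed 0.025 zmax 0.031 xy [0.294 0.312] rect [294. 312.] [18. 25.] 74
tall [307.  71.] [ 0.793 -0.192  0.06 ] [0.964 0.151 0.124]
tall [439.  77.] [ 0.844 -0.433  0.063] [ 0.87  -0.408  0.11 ]
tall [212.  90.] [0.755 0.237 0.06 ] [0.867 0.319 0.101]
tall [358. 122.] [ 0.701 -0.201  0.062] [ 0.749 -0.152  0.117]
tall [117. 243.] [0.311 0.477 0.06 ] [0.386 0.599 0.1  ]
tall [301. 353.] [-0.004 -0.068  0.06 ] [0.068 0.064 0.2  ]
[[ 0.229 -0.973 -0.   ]
 [-0.973 -0.229  0.001]
 [-0.001  0.    -1.   ]]
```

View pics/crop1.png

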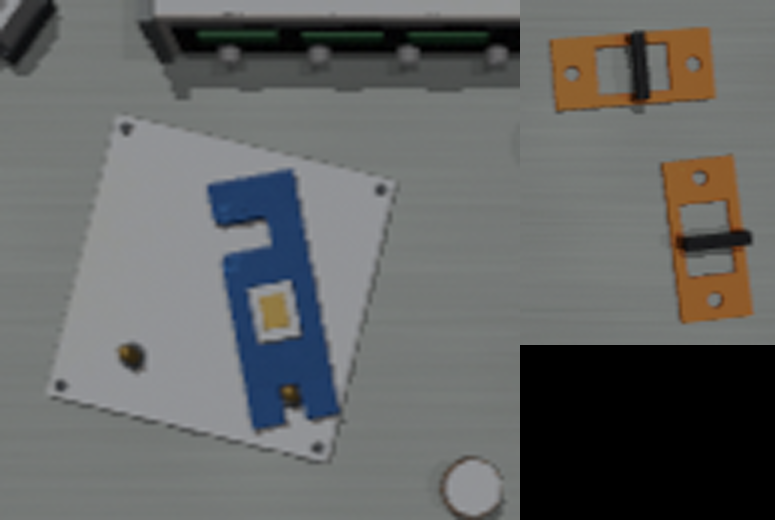

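```bash
python3 - <<'E'
from h import *
p,d,m=snap('top')
S=np.array([(-40,46),(190,46),(190,-186),(-40,-186)])/1000
# refine deck corners by white mask at deck
px=[(297.5,205.75),(227,189),(243.75,118.75),(314.5,135.75)]
W=np.array([ray(m,u,v,.012)[:2] for u,v in px])
a=W-W.mean(0);b=S-S.mean(0)
th=np.arctan2((b[:,0]*a[:,1]-b[:,1]*a[:,0]).sum(),(a*b).sum())
Rm=np.array([[np.cos(th),-np.sin(th)],[np.sin(th),np.cos(th)]]);t=W.mean(0)-Rm@S.mean(0)
print('stage',t,th,'resid mm',((S@Rm.T+t-W)*1000).round(1).tolist(),'dowel',Rm@[.13,0]+t)
print('pin top',ray(m,287.5,187.5,.055),'dowel top',ray(m,246.3,177.5,.055))
# tray edges
hsv=cv2.cvtColor(p,cv2.COLOR_RGB2HSV);k=cv2.inRange(hsv,(100,120,50),(125,255,255));k[:,:250]=0;k[:125]=0;k[205:]=0;k[:,320:]=0
c=max(cv2.findContours(k,0,2)[0],key=cv2.contourArea)
r=cv2.minAreaRect(c);B=cv2.boxPoints(r);print('box',B.tolist());Q=np.array([ray(m,u,v,.026)[:2] for u,v in B]);print(Q.round(3),np.linalg.norm(Q-np.roll(Q,1,0),axis=1))
e=Q-np.roll(Q,1,0);i=np.argmax(np.linalg.norm(e,axis=1));an=np.arctan2(e[i][1],e[i][0]);print('tray ang',an,an+np.pi,'th rel',an-th)
# frame
k=cv2.inRange(hsv,(8,150,120),(20,255,255));k[:,:365]=0;k[:165]=0;k[203:]=0;k[:,432:]=0
pts=cv2.findNonZero(k);r=cv2.minAreaRect(pts);B=cv2.boxPoints(r);Q=np.array([ray(m,u,v,.008)[:2] for u,v in B]);print('frame',Q.mean(0),np.linalg.norm(Q-np.roll(Q,1,0),axis=1))
e=Q-np.roll(Q,1,0);i=np.argmax(np.linalg.norm(e,axis=1));print('frame ang',np.arctan2(e[i][1],e[i][0]))
E
```

```text
stage [0.52346944 0.03933401] 1.338402134059777 resid mm [[-0.4, 0.5], [-0.6, 0.3], [-0.3, -1.8], [1.4, 1.0]] dowel [0.55340948 0.16583932]
pin top [0.52500182 0.03941151 0.055     ] dowel top [0.55576832 0.16620697 0.055     ]
box [[266.47216796875, 136.25534057617188], [287.50213623046875, 132.21112060546875], [299.12127685546875, 192.63052368164062], [278.09130859375, 196.67474365234375]]
[[0.689 0.108]
 [0.702 0.042]
 [0.511 0.005]
 [0.498 0.071]] [0.19490487 0.0676904  0.1950302  0.06725447]
tray ang -2.9498569991589827 0.19173565443081042 th rel -4.28825913321876
frame [ 0.54419355 -0.30694455] [0.07369111 0.1670737  0.07376518 0.16665931]
frame ang -1.4912239296414405
```

```bash
cat >> h.py <<'E'
def plan(pos,yaw,n,pivot=None):
    """n equal rows to pos with tool x at world angle yaw, tool down; units of the moves"""
    s=get_state();M=R.from_quat(s['eef_rot']).as_matrix();p=np.array(s['tool_pos'])
    y0=np.arctan2(M[1,0],M[0,0]);dy=(yaw-y0+np.pi)%(2*np.pi)-np.pi
    tilt=(R.from_matrix(M).inv()*R.from_matrix([[np.cos(y0),np.sin(y0),0],[np.sin(y0),-np.cos(y0),0],[0,0,-1]])).as_rotvec()
    print('at',p.round(4),'yaw',round(y0,4),'tilt',tilt.round(4),'q7',s['q'][6].round(3),'F',s['contact_force'].round(1),'op',round(s['opening'],3),'t',s['clock'])
    q=np.array(pos)
    for i in range(n):
        a=y0+dy*i/n; X=np.array([np.cos(a),np.sin(a),0]);Y=np.array([np.sin(a),-np.cos(a),0])
        if pivot is None: st=(q-p)/n
        else: # swing about pivot xy
            w=p[:2]-pivot; f=lambda t:np.array(pivot)+[np.cos(t)*w[0]-np.sin(t)*w[1],np.sin(t)*w[0]+np.cos(t)*w[1]]
            st=np.r_[f(dy*(i+1)/n)-f(dy*i/n),(q[2]-p[2])/n]
        print('x %.4f y %.4f z %.4f wz %.4f'%(st@X/.8,st@Y/.8,-st[2]/.8,-dy/n/np.pi))
E
python3 -c "
from h import *
plan([.644,.0015,.2],.19,14)"
```

```text
at [ 0.1429 -0.6081  0.2383] yaw -1.34 tilt [0.0001 0.001  0.    ] q7 -0.215 F [ 0.4 -0.1  0.6] op 1.004 t 0.2
x -0.0427 y -0.0560 z 0.0034 wz -0.0348
x -0.0364 y -0.0603 z 0.0034 wz -0.0348
x -0.0296 y -0.0639 z 0.0034 wz -0.0348
x -0.0224 y -0.0668 z 0.0034 wz -0.0348
x -0.0150 y -0.0688 z 0.0034 wz -0.0348
x -0.0074 y -0.0701 z 0.0034 wz -0.0348
x 0.0003 y -0.0705 z 0.0034 wz -0.0348
x 0.0079 y -0.0700 z 0.0034 wz -0.0348
x 0.0155 y -0.0687 z 0.0034 wz -0.0348
x 0.0229 y -0.0666 z 0.0034 wz -0.0348
x 0.0301 y -0.0637 z 0.0034 wz -0.0348
x 0.0368 y -0.0601 z 0.0034 wz -0.0348
x 0.0432 y -0.0557 z 0.0034 wz -0.0348
x 0.0490 y -0.0506 z 0.0034 wz -0.0348
```

Call:
apply_moves --series '[{"x":-0.043,"y":-0.056,"z":0.003,"wz":-0.035,"fingers":-1},{"x":-0.036,"y":-0.06,"z":0.003,"wz":-0.035,"fingers":-1},{"x":-0.03,"y":-0.064,"z":0.003,"wz":-0.035,"fingers":-1},{"x":-0.022,"y":-0.067,"z":0.003,"wz":-0.035,"fingers":-1},{"x":-0.015,"y":-0.069,"z":0.003,"wz":-0.035,"fingers":-1},{"x":-0.007,"y":-0.07,"z":0.003,"wz":-0.035,"fingers":-1},{"x":0,"y":-0.07,"z":0.003,"wz":-0.035,"fingers":-1}]'

```text
schema error: expected keys x, y, z, wx, wy, wz, fingers
```

Call:
apply_moves --series '[{"x":0.008,"y":-0.07,"z":0.003,"wz":-0.035,"fingers":-1},{"x":0.015,"y":-0.069,"z":0.003,"wz":-0.035,"fingers":-1},{"x":0.023,"y":-0.067,"z":0.003,"wz":-0.035,"fingers":-1},{"x":0.03,"y":-0.064,"z":0.003,"wz":-0.035,"fingers":-1},{"x":0.037,"y":-0.06,"z":0.003,"wz":-0.035,"fingers":-1},{"x":0.043,"y":-0.056,"z":0.003,"wz":-0.035,"fingers":-1},{"x":0.049,"y":-0.051,"z":0.003,"wz":-0.035,"fingers":-1}]'

```text
schema error: expected keys x, y, z, wx, wy, wz, fingers
```

```bash
python3 -c "
from h import *
plan([.644,.0015,.2],.19,4)
p,d,m=snap('wrist','w1.png')
print(proj(m,[.5242,.0394,.055]),proj(m,[.5545,.166,.055]))
"
```

```text
at [ 0.1429 -0.6081  0.2383] yaw -1.34 tilt [0.0001 0.001  0.    ] q7 -0.215 F [ 0.4 -0.1  0.6] op 1.004 t 0.2
x -0.1496 y -0.1960 z 0.0120 wz -0.1218
x -0.0656 y -0.2377 z 0.0120 wz -0.1218
x 0.0278 y -0.2450 z 0.0120 wz -0.1218
x 0.1173 y -0.2169 z 0.0120 wz -0.1218
(np.float64(-684.5897572620273), np.float64(-764.3474067083091)) (np.float64(-1015.6059383764676), np.float64(-969.4375789522066))
```

View pics/w1.png

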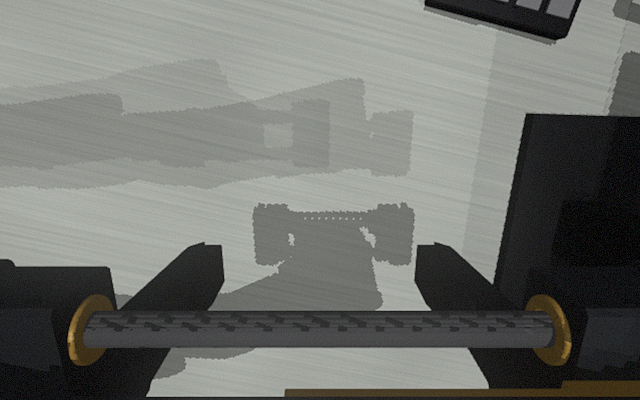

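The moves need every key, so neither ran. The wrist picture only shows the bench from the start pose.

Call:
apply_moves --series '[{"x":-0.043,"y":-0.056,"z":0.003,"wx":0,"wy":0,"wz":-0.035,"fingers":-1},{"x":-0.036,"y":-0.06,"z":0.003,"wx":0,"wy":0,"wz":-0.035,"fingers":-1},{"x":-0.03,"y":-0.064,"z":0.003,"wx":0,"wy":0,"wz":-0.035,"fingers":-1},{"x":-0.022,"y":-0.067,"z":0.003,"wx":0,"wy":0,"wz":-0.035,"fingers":-1},{"x":-0.015,"y":-0.069,"z":0.003,"wx":0,"wy":0,"wz":-0.035,"fingers":-1},{"x":-0.007,"y":-0.07,"z":0.003,"wx":0,"wy":0,"wz":-0.035,"fingers":-1},{"x":0,"y":-0.07,"z":0.003,"wx":0,"wy":0,"wz":-0.035,"fingers":-1}]'

```text
clock: 1.12
tool_pos: [0.3947, -0.2984, 0.2201]
eef_rot: [0.961, -0.275, 0.001, 0.002]
contact_force: [0.6, -1.5, -0.1]
opening: 0.232
```

Call:
apply_moves --series '[{"x":0.008,"y":-0.07,"z":0.003,"wx":0,"wy":0,"wz":-0.035,"fingers":-1},{"x":0.015,"y":-0.069,"z":0.003,"wx":0,"wy":0,"wz":-0.035,"fingers":-1},{"x":0.023,"y":-0.067,"z":0.003,"wx":0,"wy":0,"wz":-0.035,"fingers":-1},{"x":0.03,"y":-0.064,"z":0.003,"wx":0,"wy":0,"wz":-0.035,"fingers":-1},{"x":0.037,"y":-0.06,"z":0.003,"wx":0,"wy":0,"wz":-0.035,"fingers":-1},{"x":0.043,"y":-0.056,"z":0.003,"wx":0,"wy":0,"wz":-0.035,"fingers":-1},{"x":0.049,"y":-0.051,"z":0.003,"wx":0,"wy":0,"wz":-0.035,"fingers":-1}]'

```text
clock: 2.0
tool_pos: [0.6433, 0.0244, 0.2015]
eef_rot: [0.993, 0.118, 0.001, 0.004]
contact_force: [1.3, -0.3, 0.4]
opening: 0.002
```

```bash
python3 -c "
from h import *
plan([.644,.0015,.1],.19,4)
p,d,m=snap('wrist','w2.png')
print(proj(m,[.5242,.0394,.055]),proj(m,[.5545,.166,.055]))
"
```

```text
at [0.6433 0.0244 0.2015] yaw 0.2363 tilt [ 0.0084 -0.0005 -0.    ] q7 -0.281 F [ 1.3 -0.3  0.4] op 0.002 t 2.0
x -0.0015 y 0.0070 z 0.0317 wz 0.0037
x -0.0014 y 0.0070 z 0.0317 wz 0.0037
x -0.0013 y 0.0070 z 0.0317 wz 0.0037
x -0.0012 y 0.0070 z 0.0317 wz 0.0037
(np.float64(181.30175440792996), np.float64(135.29793757081467)) (np.float64(244.538943941299), np.float64(-26.51213747282094))
```

Call:
apply_moves --series '[{"x":-0.003,"y":0.014,"z":0.05,"wx":0.002,"wy":0,"wz":0.007,"fingers":-1},{"x":-0.003,"y":0.014,"z":0.05,"wx":0,"wy":0,"wz":0.007,"fingers":-1},{"x":0,"y":0,"z":0,"wx":0,"wy":0,"wz":0,"fingers":-1}]'

```text
clock: 2.42
tool_pos: [0.6496, 0.0158, 0.1197]
eef_rot: [0.995, 0.103, 0.005, -0.005]
contact_force: [-0.5, -0.5, -0.3]
opening: 0.008
```

```bash
python3 -c "
from h import *
plan([.644,.0015,.019],.19,4)
"
```

```text
at [0.6496 0.0158 0.1197] yaw 0.2067 tilt [-0.009  -0.0102  0.    ] q7 -0.333 F [-0.5 -0.5 -0.3] op 0.008 t 2.425
x -0.0026 y 0.0040 z 0.0315 wz 0.0013
x -0.0026 y 0.0040 z 0.0315 wz 0.0013
x -0.0026 y 0.0040 z 0.0315 wz 0.0013
x -0.0026 y 0.0040 z 0.0315 wz 0.0013
```

Call:
apply_moves --series '[{"x":-0.01,"y":0.017,"z":0.02,"wx":-0.003,"wy":-0.003,"wz":0.005,"fingers":-1},{"x":0,"y":0,"z":0.04,"wx":0,"wy":0,"wz":0,"fingers":-1},{"x":0,"y":0,"z":0.04,"wx":0,"wy":0,"wz":0,"fingers":-1},{"x":0,"y":0,"z":0,"wx":0,"wy":0,"wz":0,"fingers":-1}]'

```text
clock: 2.92
tool_pos: [0.6471, -0.0019, 0.0417]
eef_rot: [0.996, 0.094, 0.003, 0.001]
contact_force: [0.9, 0.1, 0.5]
opening: 0.004
```

```bash
python3 -c "
from h import *
plan([.644,.0015,.019],.19,2)
"
```

```text
at [ 0.6471 -0.0019  0.0417] yaw 0.1873 tilt [ 0.0036 -0.0066 -0.    ] q7 -0.39 F [0.9 0.1 0.5] op 0.004 t 2.925
x -0.0015 y -0.0024 z 0.0142 wz -0.0004
x -0.0015 y -0.0024 z 0.0142 wz -0.0004
```

Call:
apply_moves --series '[{"x":-0.003,"y":0,"z":0.014,"wx":0.001,"wy":-0.002,"wz":0,"fingers":-1},{"x":0,"y":0,"z":0.013,"wx":0,"wy":0,"wz":0,"fingers":-1},{"x":0,"y":0,"z":0,"wx":0,"wy":0,"wz":0,"fingers":-1}]'

```text
clock: 3.3
tool_pos: [0.6469, -0.0027, 0.0224]
eef_rot: [0.996, 0.093, 0.003, 0.0]
contact_force: [-0.8, -0.2, 0.3]
opening: 0.006
```

```bash
python3 -c "
from h import *
plan([0,0,.019],1.34,12,pivot=[.5242,.0394])
"
```

```text
at [ 0.6469 -0.0027  0.0224] yaw 0.1861 tilt [ 0.001  -0.0052 -0.    ] q7 -0.399 F [-0.8 -0.2  0.3] op 0.006 t 3.3
x 0.0070 y -0.0139 z 0.0004 wz -0.0306
x 0.0070 y -0.0139 z 0.0004 wz -0.0306
x 0.0070 y -0.0139 z 0.0004 wz -0.0306
x 0.0070 y -0.0139 z 0.0004 wz -0.0306
x 0.0070 y -0.0139 z 0.0004 wz -0.0306
x 0.0070 y -0.0139 z 0.0004 wz -0.0306
x 0.0070 y -0.0139 z 0.0004 wz -0.0306
x 0.0070 y -0.0139 z 0.0004 wz -0.0306
x 0.0070 y -0.0139 z 0.0004 wz -0.0306
x 0.0070 y -0.0139 z 0.0004 wz -0.0306
x 0.0070 y -0.0139 z 0.0004 wz -0.0306
x 0.0070 y -0.0139 z 0.0004 wz -0.0306
```

Call:
apply_moves --series '[{"x":0,"y":-0.015,"z":0.003,"wx":0,"wy":0,"wz":0,"fingers":-1},{"x":0.003,"y":-0.012,"z":0.003,"wx":0,"wy":0,"wz":-0.02,"fingers":-1},{"x":0.004,"y":-0.014,"z":0,"wx":0,"wy":0,"wz":-0.03,"fingers":-1},{"x":0.004,"y":-0.014,"z":0,"wx":0,"wy":0,"wz":-0.03,"fingers":-1},{"x":0.004,"y":-0.014,"z":0,"wx":0,"wy":0,"wz":-0.03,"fingers":-1}]'

```text
clock: 3.92
tool_pos: [0.6461, 0.0544, 0.0189]
eef_rot: [0.962, 0.271, 0.005, 0.004]
contact_force: [2.4, -0.5, -0.6]
opening: 0.01
```

```bash
cat > t.py <<'E'
from h import *
plan([0,0,.019],1.34,8,pivot=[.5242,.0394])
s=get_state();P=np.array([.5242,.0394]);th=1.338
w=np.array(s['tool_pos'][:2])-P;M=R.from_quat(s['eef_rot']).as_matrix();a=np.arctan2(M[1,0],M[0,0])
print('tool in its own frame about pivot: x',w@[np.cos(a),np.sin(a)],'y',w@[-np.sin(a),np.cos(a)])
p,d,m=snap('top')
hsv=cv2.cvtColor(p,cv2.COLOR_RGB2HSV);k=cv2.inRange(hsv,(100,120,40),(125,255,255));k[:,:215]=0;k[:115]=0;k[215:]=0;k[:,320:]=0
n,l,st,cc=cv2.connectedComponentsWithStats(k)
for i in range(1,n):
    if st[i,4]>40:
        r=cv2.minAreaRect(cv2.findNonZero((l==i).astype(np.uint8)));B=cv2.boxPoints(r);Q=np.array([ray(m,u,v,.026)[:2] for u,v in B])
        L=(Q-P)@np.array([[np.cos(th),-np.sin(th)],[np.sin(th),np.cos(th)]])
        e=L-np.roll(L,1,0);j=np.argmax(np.linalg.norm(e,axis=1))
        print('blue',st[i,4],'stage-frame box mm',(L*1000).round().tolist(),'ang rel',np.arctan2(e[j][1],e[j][0]).round(3))
E
python3 t.py
```

```text
at [0.6461 0.0544 0.0189] yaw 0.5496 tilt [ 0.0102 -0.008  -0.    ] q7 -0.21 F [ 2.4 -0.5 -0.6] op 0.01 t 3.925
x 0.0056 y -0.0141 z -0.0000 wz -0.0314
x 0.0056 y -0.0141 z -0.0000 wz -0.0314
x 0.0056 y -0.0141 z -0.0000 wz -0.0314
x 0.0056 y -0.0141 z -0.0000 wz -0.0314
x 0.0056 y -0.0141 z -0.0000 wz -0.0314
x 0.0056 y -0.0141 z -0.0000 wz -0.0314
x 0.0056 y -0.0141 z -0.0000 wz -0.0314
x 0.0056 y -0.0141 z -0.0000 wz -0.0314
tool in its own frame about pivot: x 0.11180733850471157 y -0.05092397669709461
blue 78 stage-frame box mm [[142.0, -106.0], [124.0, -124.0], [101.0, -102.0], [120.0, -83.0]] ang rel 2.346
blue 410 stage-frame box mm [[104.0, -64.0], [70.0, -95.0], [-23.0, 7.0], [11.0, 38.0]] ang rel 2.308
```

Call:
apply_moves --series '[{"x":0.005,"y":-0.014,"z":0,"wx":0.001,"wy":-0.001,"wz":-0.031,"fingers":-1},{"x":0.005,"y":-0.014,"z":0,"wx":0.001,"wy":-0.001,"wz":-0.031,"fingers":-1},{"x":0.005,"y":-0.014,"z":0,"wx":0,"wy":0,"wz":-0.031,"fingers":-1},{"x":0.005,"y":-0.014,"z":0,"wx":0,"wy":0,"wz":-0.031,"fingers":-1},{"x":0.005,"y":-0.014,"z":0,"wx":0,"wy":0,"wz":-0.031,"fingers":-1}]'

```text
clock: 4.6
tool_pos: [0.6252, 0.1115, 0.0193]
eef_rot: [0.863, 0.505, 0.003, 0.004]
contact_force: [2.3, -1.2, -0.6]
opening: 0.008
```

```bash
python3 t.py
```

```text
at [0.6252 0.1115 0.0193] yaw 1.0579 tilt [ 0.0104 -0.0008 -0.    ] q7 0.091 F [ 2.3 -1.2 -0.6] op 0.008 t 4.6
x 0.0022 y -0.0050 z 0.0000 wz -0.0112
x 0.0022 y -0.0050 z 0.0000 wz -0.0112
x 0.0022 y -0.0050 z 0.0000 wz -0.0112
x 0.0022 y -0.0050 z 0.0000 wz -0.0112
x 0.0022 y -0.0050 z 0.0000 wz -0.0112
x 0.0022 y -0.0050 z 0.0000 wz -0.0112
x 0.0022 y -0.0050 z 0.0000 wz -0.0112
x 0.0022 y -0.0050 z 0.0000 wz -0.0112
tool in its own frame about pivot: x 0.11237960610659832 y -0.05267169580038607
blue 127 stage-frame box mm [[177.0, -25.0], [164.0, -62.0], [134.0, -51.0], [146.0, -14.0]] ang rel -1.888
blue 207 stage-frame box mm [[122.0, -6.0], [110.0, -45.0], [21.0, -17.0], [34.0, 23.0]] ang rel 2.828
```

Call:
apply_moves --series '[{"x":0.002,"y":-0.007,"z":0,"wx":0.002,"wy":0,"wz":-0.014,"fingers":-1},{"x":0.002,"y":-0.007,"z":0,"wx":0.001,"wy":0,"wz":-0.014,"fingers":-1},{"x":0.002,"y":-0.007,"z":0,"wx":0,"wy":0,"wz":-0.014,"fingers":-1},{"x":0.002,"y":-0.007,"z":0,"wx":0,"wy":0,"wz":-0.014,"fingers":-1},{"x":0.002,"y":-0.006,"z":0,"wx":0,"wy":0,"wz":-0.014,"fingers":-1}]'

```text
clock: 5.28
tool_pos: [0.6036, 0.1336, 0.0199]
eef_rot: [0.798, 0.603, 0.002, -0.0]
contact_force: [2.5, 0.6, -0.3]
opening: 0.006
```

```bash
python3 t.py
```

```text
at [0.6036 0.1336 0.0199] yaw 1.2933 tilt [ 0.0023 -0.0045 -0.    ] q7 0.224 F [ 2.5  0.6 -0.3] op 0.006 t 5.275
x 0.0004 y -0.0008 z 0.0001 wz -0.0019
x 0.0004 y -0.0008 z 0.0001 wz -0.0019
x 0.0004 y -0.0008 z 0.0001 wz -0.0019
x 0.0004 y -0.0008 z 0.0001 wz -0.0019
x 0.0004 y -0.0008 z 0.0001 wz -0.0019
x 0.0004 y -0.0008 z 0.0001 wz -0.0019
x 0.0004 y -0.0008 z 0.0001 wz -0.0019
x 0.0004 y -0.0008 z 0.0001 wz -0.0019
tool in its own frame about pivot: x 0.11232944586416481 y -0.05055698537512713
blue 359 stage-frame box mm [[178.0, 21.0], [174.0, -29.0], [38.0, -16.0], [43.0, 33.0]] ang rel 3.053
```

Call:
apply_moves --series '[{"x":0.0005,"y":-0.004,"z":0,"wx":0,"wy":0,"wz":-0.007,"fingers":-1},{"x":0.0005,"y":-0.004,"z":0,"wx":0,"wy":0,"wz":-0.007,"fingers":-1},{"x":0,"y":-0.003,"z":0,"wx":0,"wy":0,"wz":-0.001,"fingers":-1}]'

```text
clock: 5.7
tool_pos: [0.5959, 0.1382, 0.0204]
eef_rot: [0.782, 0.623, 0.004, -0.0]
contact_force: [7.4, 0.7, -2.6]
opening: 0.007
```

```bash
python3 t.py
```

```text
at [0.5959 0.1382 0.0204] yaw 1.3461 tilt [ 0.0048 -0.0072 -0.    ] q7 0.241 F [ 7.4  0.7 -2.6] op 0.007 t 5.7
x -0.0000 y 0.0001 z 0.0002 wz 0.0002
x -0.0000 y 0.0001 z 0.0002 wz 0.0002
x -0.0000 y 0.0001 z 0.0002 wz 0.0002
x -0.0000 y 0.0001 z 0.0002 wz 0.0002
x -0.0000 y 0.0001 z 0.0002 wz 0.0002
x -0.0000 y 0.0001 z 0.0002 wz 0.0002
x -0.0000 y 0.0001 z 0.0002 wz 0.0002
x -0.0000 y 0.0001 z 0.0002 wz 0.0002
tool in its own frame about pivot: x 0.11225224775451709 y -0.047943286222976875
blue 338 stage-frame box mm [[176.0, 34.0], [176.0, -15.0], [48.0, -14.0], [48.0, 36.0]] ang rel 3.129
```

Call:
apply_moves --series '[{"x":0,"y":-0.004,"z":0,"wx":0,"wy":0,"wz":0,"fingers":-1},{"x":0,"y":-0.004,"z":0,"wx":0,"wy":0,"wz":0,"fingers":-1}]'

```text
clock: 6.0
tool_pos: [0.5958, 0.1381, 0.021]
eef_rot: [0.783, 0.622, 0.009, 0.003]
contact_force: [9.5, -0.1, -4.6]
opening: 0.005
```

```bash
python3 t.py|tail -4
```

```text
x -0.0000 y 0.0001 z 0.0003 wz 0.0002
tool in its own frame about pivot: x 0.11231006421845889 y -0.04757572362354425
blue 145 stage-frame box mm [[176.0, 34.0], [176.0, -12.0], [143.0, -12.0], [144.0, 35.0]] ang rel -1.573
blue 147 stage-frame box mm [[119.0, 34.0], [120.0, -4.0], [55.0, -5.0], [54.0, 33.0]] ang rel -3.127
```

Call:
apply_moves --series '[{"x":0,"y":-0.012,"z":0.001,"wx":0,"wy":0,"wz":0,"fingers":-1},{"x":0,"y":-0.012,"z":0.001,"wx":0,"wy":0,"wz":0,"fingers":-1}]'

```text
clock: 6.3
tool_pos: [0.5946, 0.1374, 0.0215]
eef_rot: [0.785, 0.619, 0.02, 0.013]
contact_force: [21.3, -1.5, -9.3]
opening: 0.003
```

Call:
apply_moves --series '[{"x":0,"y":0.02,"z":0,"wx":0,"wy":0,"wz":0,"fingers":-1},{"x":0,"y":0.02,"z":0,"wx":0,"wy":0,"wz":0,"fingers":-1},{"x":0,"y":0.01,"z":-0.07,"wx":0,"wy":0,"wz":0,"fingers":-1},{"x":0,"y":0,"z":-0.07,"wx":0,"wy":0,"wz":0,"fingers":-1},{"x":0,"y":0,"z":-0.07,"wx":0,"wy":0,"wz":0,"fingers":1}]'

```text
clock: 6.92
tool_pos: [0.6197, 0.122, 0.1883]
eef_rot: [0.785, 0.619, 0.007, 0.012]
contact_force: [0.0, 0.0, -0.2]
opening: 0.09
```

```bash
python3 t.py; python3 -c "
from h import *
plan([.544,-.307,.2],1.65,9)"
```

```text
at [0.6197 0.122  0.1883] yaw 1.3347 tilt [0.0272 0.003  0.    ] q7 0.45 F [ 0.   0.  -0.2] op 0.09 t 6.925
x 0.0001 y -0.0001 z 0.0265 wz -0.0002
x 0.0001 y -0.0001 z 0.0265 wz -0.0002
x 0.0001 y -0.0001 z 0.0265 wz -0.0002
x 0.0001 y -0.0001 z 0.0265 wz -0.0002
x 0.0001 y -0.0001 z 0.0265 wz -0.0002
x 0.0001 y -0.0001 z 0.0265 wz -0.0002
x 0.0001 y -0.0001 z 0.0265 wz -0.0002
x 0.0001 y -0.0001 z 0.0265 wz -0.0002
tool in its own frame about pivot: x 0.10268498251456538 y -0.07351884751604808
blue 203 stage-frame box mm [[197.0, 22.0], [174.0, -35.0], [127.0, -15.0], [150.0, 41.0]] ang rel -1.958
blue 124 stage-frame box mm [[131.0, 25.0], [118.0, -3.0], [57.0, 26.0], [70.0, 54.0]] ang rel 2.701
at [0.623  0.1247 0.1964] yaw 1.3348 tilt [ 0.0372 -0.0043 -0.0001] q7 0.451 F [1.4 1.8 3.7] op 0.139 t 6.975
x -0.0609 y 0.0033 z -0.0005 wz -0.0111
x -0.0609 y 0.0012 z -0.0005 wz -0.0111
x -0.0610 y -0.0009 z -0.0005 wz -0.0111
x -0.0609 y -0.0031 z -0.0005 wz -0.0111
x -0.0607 y -0.0052 z -0.0005 wz -0.0111
x -0.0605 y -0.0073 z -0.0005 wz -0.0111
x -0.0602 y -0.0094 z -0.0005 wz -0.0111
x -0.0599 y -0.0115 z -0.0005 wz -0.0111
x -0.0594 y -0.0136 z -0.0005 wz -0.0111
```

Call:
apply_moves --series '[{"x":-0.061,"y":0.003,"z":0,"wx":0.01,"wy":0,"wz":-0.011,"fingers":1},{"x":-0.061,"y":0.001,"z":0,"wx":0,"wy":0,"wz":-0.011,"fingers":1},{"x":-0.061,"y":-0.001,"z":0,"wx":0,"wy":0,"wz":-0.011,"fingers":1},{"x":-0.061,"y":-0.003,"z":0,"wx":0,"wy":0,"wz":-0.011,"fingers":1},{"x":-0.061,"y":-0.005,"z":0,"wx":0,"wy":0,"wz":-0.011,"fingers":1},{"x":-0.06,"y":-0.007,"z":0,"wx":0,"wy":0,"wz":-0.011,"fingers":1},{"x":-0.06,"y":-0.009,"z":0,"wx":0,"wy":0,"wz":-0.011,"fingers":1},{"x":-0.06,"y":-0.011,"z":0,"wx":0,"wy":0,"wz":-0.011,"fingers":1}]'

```text
clock: 7.98
tool_pos: [0.544, -0.2654, 0.194]
eef_rot: [0.685, 0.729, -0.003, -0.005]
contact_force: [0.4, -0.7, 0.2]
opening: 0.998
```

```bash
python3 t.py|tail -2; python3 -c "
from h import *
plan([.544,-.307,.2],1.65,2)
p,d,m=snap('wrist','w3.png')
q,_,_=snap('top')
a=cv2.resize(q[100:215,210:330],None,fx=3,fy=3,interpolation=cv2.INTER_CUBIC)
o=np.zeros((400,800,3),np.uint8);o[:,:440]=p[:,100:540];o[:345,440:]=a
cv2.imwrite('pics/c2.png',o[:,:,::-1])
print(proj(m,[.544,-.307,.052]))"
```

```text
tool in its own frame about pivot: x -0.30539653609411227 y -0.0007460611924659283
blue 994 stage-frame box mm [[176.0, 33.0], [176.0, -35.0], [-19.0, -32.0], [-18.0, 36.0]] ang rel 3.129
at [ 0.5413 -0.2753  0.1926] yaw 1.6231 tilt [-0.0152  0.0046 -0.    ] q7 1.332 F [-1.2 -5.2 -1.3] op 0.997 t 8.025
x -0.0199 y 0.0006 z -0.0047 wz -0.0043
x -0.0199 y 0.0004 z -0.0047 wz -0.0043
(np.float64(280.33082116297584), np.float64(190.1762551824199))
```

View pics/c2.png

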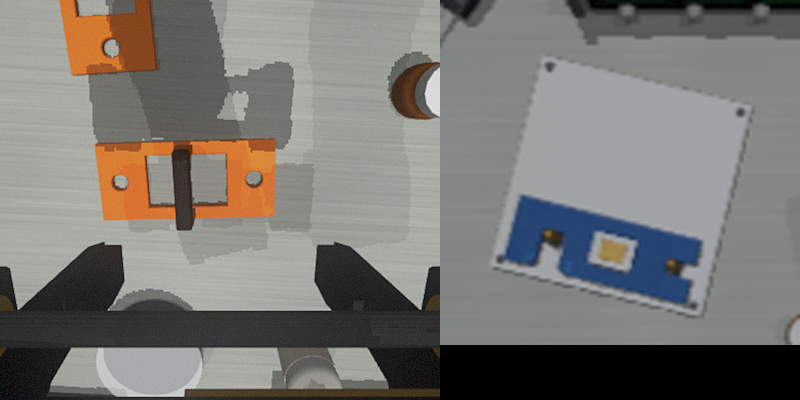

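```bash
cat > hole.py <<'E'
from h import *
def blobs(p,mask,amin,amax):
    n,l,st,c=cv2.connectedComponentsWithStats(mask)
    return [(c[i],st[i]) for i in range(1,n) if amin<st[i,4]<amax]
p,d,m=snap('wrist')
hsv=cv2.cvtColor(p,cv2.COLOR_RGB2HSV);k=cv2.inRange(hsv,(5,130,50),(22,255,255))
k[:, :190]=0;k[240:]=0;k[:130]=0
cs,h=cv2.findContours(k,cv2.RETR_CCOMP,cv2.CHAIN_APPROX_NONE)
H=[]
for c,hh in zip(cs,h[0]):
    A=cv2.contourArea(c)
    if hh[3]>=0 and 80<A<600:
        (u,v),r=cv2.minEnclosingCircle(c);(w,x)=ray(m,u,v,.008)[:2],r;print('hole',u,v,r,A,w);H.append(w)
if len(H)==2:
    print('mid',(H[0]+H[1])/2,'dist',np.linalg.norm(H[0]-H[1]),'ang',np.arctan2(*(H[1]-H[0])[::-1]))
E
python3 hole.py; python3 -c "
from h import *
plan([.544,-.307,.2],1.65,1)"
```

```text
hole 211.3000030517578 178.3000030517578 9.021190643310547 196.5 [ 0.5496497  -0.36951669]
hole 344.5 175.0 9.013978004455566 213.0 [ 0.53952519 -0.24158923]
mid [ 0.54458744 -0.30555296] dist 0.12832747901595185 ang 1.6497743043665505
at [ 0.5444 -0.2646  0.1938] yaw 1.6293 tilt [-0.0105 -0.0028  0.    ] q7 1.323 F [ 0.7  1.2 -0.5] op 0.998 t 8.175
x -0.0528 y -0.0036 z -0.0077 wz -0.0066
```

Call:
apply_moves --series '[{"x":-0.052,"y":-0.003,"z":0,"wx":-0.003,"wy":-0.001,"wz":-0.006,"fingers":1},{"x":0,"y":0,"z":0.05,"wx":0,"wy":0,"wz":0,"fingers":1},{"x":0,"y":0,"z":0.03,"wx":0,"wy":0,"wz":0,"fingers":1},{"x":0,"y":0,"z":0,"wx":0,"wy":0,"wz":0,"fingers":1}]'

```text
clock: 8.68
tool_pos: [0.5458, -0.2976, 0.1292]
eef_rot: [0.674, 0.738, 0.001, -0.002]
contact_force: [-0.6, 1.0, 0.5]
opening: 1.002
```

```bash
python3 -c "
from h import *
plan([.5446,-.306,.027],1.65,1)"
```

```text
at [ 0.5458 -0.2976  0.1292] yaw 1.6616 tilt [-0.001  -0.0043  0.    ] q7 1.353 F [-0.6  1.   0.5] op 1.002 t 8.675
x -0.0103 y -0.0024 z 0.1277 wz 0.0037
```

Call:
apply_moves --series '[{"x":-0.01,"y":-0.002,"z":0.04,"wx":0,"wy":-0.001,"wz":0.003,"fingers":1},{"x":0,"y":0,"z":0.05,"wx":0,"wy":0,"wz":0,"fingers":1},{"x":0,"y":0,"z":0.03,"wx":0,"wy":0,"wz":0,"fingers":1},{"x":0,"y":0,"z":0,"wx":0,"wy":0,"wz":0,"fingers":1}]'

```text
clock: 9.18
tool_pos: [0.5497, -0.2999, 0.0361]
eef_rot: [0.675, 0.738, 0.003, 0.001]
contact_force: [0.8, 0.5, 0.5]
opening: 1.0
```

```bash
python3 -c "
from h import *
plan([.5446,-.306,.027],1.65,1)"
```

```text
at [ 0.5497 -0.2999  0.0361] yaw 1.6597 tilt [ 0.0057 -0.0015 -0.    ] q7 1.259 F [0.8 0.5 0.5] op 1.0 t 9.175
x -0.0071 y -0.0070 z 0.0114 wz 0.0031
```

Call:
apply_moves --series '[{"x":-0.009,"y":-0.007,"z":0.006,"wx":0.002,"wy":0,"wz":0.003,"fingers":1},{"x":0,"y":0,"z":0.006,"wx":0,"wy":0,"wz":0,"fingers":1},{"x":0,"y":0,"z":0,"wx":0,"wy":0,"wz":0,"fingers":1}]'

```text
clock: 9.55
tool_pos: [0.5468, -0.3083, 0.0294]
eef_rot: [0.679, 0.734, 0.001, 0.001]
contact_force: [0.6, -0.7, 0.5]
opening: 1.001
```

```bash
python3 -c "
from h import *
plan([.5446,-.306,.027],1.65,1)"
```

```text
at [ 0.5468 -0.3083  0.0294] yaw 1.6494 tilt [0.0038 0.0004 0.    ] q7 1.259 F [ 0.6 -0.7  0.5] op 1.001 t 9.55
x 0.0031 y -0.0025 z 0.0031 wz -0.0002
```

Good: 2 mm off centre along the bar. Close on the handle.

Call:
apply_moves --force 35 --series '[{"x":0.003,"y":-0.003,"z":0.003,"wx":0.001,"wy":0,"wz":0,"fingers":1},{"x":0,"y":0,"z":0,"wx":0,"wy":0,"wz":0,"fingers":-1},{"x":0,"y":0,"z":0,"wx":0,"wy":0,"wz":0,"fingers":-1},{"x":0,"y":0,"z":0,"wx":0,"wy":0,"wz":0,"fingers":-1},{"x":0,"y":0,"z":0,"wx":0,"wy":0,"wz":0,"fingers":-1},{"x":0,"y":0,"z":0,"wx":0,"wy":0,"wz":0,"fingers":-1},{"x":0,"y":0,"z":0,"wx":0,"wy":0,"wz":0,"fingers":-1},{"x":0,"y":0,"z":0,"wx":0,"wy":0,"wz":0,"fingers":-1}]'

```text
clock: 10.55
tool_pos: [0.5446, -0.306, 0.0279]
eef_rot: [0.679, 0.734, 0.0, 0.001]
contact_force: [0.0, 0.2, -0.0]
opening: 0.231
```

```bash
python3 -c "
from h import *
plan([.5446,-.306,.14],1.65,2)"
```

```text
at [ 0.5446 -0.306   0.0279] yaw 1.6494 tilt [0.0018 0.0009 0.    ] q7 1.25 F [ 0.   0.2 -0. ] op 0.231 t 10.55
x -0.0000 y -0.0000 z -0.0701 wz -0.0001
x -0.0000 y -0.0000 z -0.0701 wz -0.0001
```

Call:
apply_moves --series '[{"x":0,"y":0,"z":0,"wx":0,"wy":0,"wz":0,"fingers":-1},{"x":0,"y":0,"z":0,"wx":0,"wy":0,"wz":0,"fingers":-1},{"x":0,"y":0,"z":0,"wx":0,"wy":0,"wz":0,"fingers":-1}]'

```text
clock: 10.92
tool_pos: [0.5446, -0.3063, 0.0278]
eef_rot: [0.679, 0.734, 0.0, 0.001]
contact_force: [0.8, -0.6, -1.2]
opening: 0.153
```

Call:
apply_moves --series '[{"x":0,"y":0,"z":0,"wx":0,"wy":0,"wz":0,"fingers":-1},{"x":0,"y":0,"z":-0.03,"wx":0,"wy":0,"wz":0,"fingers":-1},{"x":0,"y":0,"z":-0.05,"wx":0,"wy":0,"wz":0,"fingers":-1},{"x":0,"y":0,"z":-0.05,"wx":0,"wy":0,"wz":0,"fingers":-1},{"x":0,"y":0,"z":-0.03,"wx":0,"wy":0,"wz":0,"fingers":-1},{"x":0,"y":0,"z":0,"wx":0,"wy":0,"wz":0,"fingers":-1}]'

```text
clock: 11.68
tool_pos: [0.5435, -0.3048, 0.1636]
eef_rot: [0.678, 0.735, 0.0, 0.0]
contact_force: [-0.1, 0.9, -3.6]
opening: 0.155
```

```bash
cat > place.py <<'E'
from h import *
import sys
P=np.array([.5242,.0394]);th=1.338
t=P+.065*np.array([np.cos(th),np.sin(th)])
print('mid',t);plan([*t,float(sys.argv[1])],th,int(sys.argv[2]))
E
python3 place.py .17 10
```

```text
mid [0.53919546 0.10264663]
at [ 0.5435 -0.3048  0.1636] yaw 1.6512 tilt [ 0.0009 -0.0002 -0.    ] q7 1.388 F [-0.1  0.9 -3.6] op 0.155 t 11.675
x 0.0508 y 0.0035 z -0.0008 wz 0.0100
x 0.0509 y 0.0020 z -0.0008 wz 0.0100
x 0.0509 y 0.0004 z -0.0008 wz 0.0100
x 0.0509 y -0.0012 z -0.0008 wz 0.0100
x 0.0509 y -0.0028 z -0.0008 wz 0.0100
x 0.0507 y -0.0044 z -0.0008 wz 0.0100
x 0.0506 y -0.0060 z -0.0008 wz 0.0100
x 0.0504 y -0.0076 z -0.0008 wz 0.0100
x 0.0501 y -0.0092 z -0.0008 wz 0.0100
x 0.0498 y -0.0107 z -0.0008 wz 0.0100
```

Call:
apply_moves --series '[{"x":0.051,"y":0.003,"z":0,"wx":0,"wy":0,"wz":0.01,"fingers":-1},{"x":0.051,"y":0.002,"z":0,"wx":0,"wy":0,"wz":0.01,"fingers":-1},{"x":0.051,"y":0,"z":0,"wx":0,"wy":0,"wz":0.01,"fingers":-1},{"x":0.051,"y":-0.001,"z":0,"wx":0,"wy":0,"wz":0.01,"fingers":-1},{"x":0.051,"y":-0.003,"z":0,"wx":0,"wy":0,"wz":0.01,"fingers":-1},{"x":0.051,"y":-0.004,"z":0,"wx":0,"wy":0,"wz":0.01,"fingers":-1},{"x":0.051,"y":-0.006,"z":0,"wx":0,"wy":0,"wz":0.01,"fingers":-1},{"x":0,"y":-0.04,"z":0,"wx":0,"wy":0,"wz":0.01,"fingers":-1}]'

```text
clock: 12.68
tool_pos: [0.506, -0.0056, 0.1586]
eef_rot: [0.769, 0.64, -0.001, -0.004]
contact_force: [-0.1, -0.6, -2.8]
opening: 0.154
```

Call:
apply_moves --series '[{"x":0.03,"y":-0.04,"z":0,"wx":0,"wy":0,"wz":0.01,"fingers":-1},{"x":0.03,"y":-0.04,"z":0,"wx":0,"wy":0,"wz":0.005,"fingers":-1},{"x":0,"y":0,"z":0,"wx":0,"wy":0,"wz":0,"fingers":-1},{"x":0,"y":0,"z":0,"wx":0,"wy":0,"wz":0,"fingers":-1}]'

```text
clock: 13.18
tool_pos: [0.4467, 0.0553, 0.1576]
eef_rot: [0.783, 0.622, -0.005, -0.005]
contact_force: [0.3, -0.6, -3.3]
opening: 0.157
```

```bash
python3 -c "
from h import *
p,d,m=snap('wrist','w4.png')
print(proj(m,[.5242,.0394,.055]),proj(m,[.5541,.1659,.055]))
"; python3 place.py .15 2
```

```text
(np.float64(319.8878687892827), np.float64(297.0372935762987)) (np.float64(482.7047161732467), np.float64(297.6119971766233))
mid [0.53919546 0.10264663]
at [0.4467 0.0555 0.1576] yaw 1.3424 tilt [-0.0145  0.0004 -0.    ] q7 0.248 F [-0.4  0.6 -2.4] op 0.158 t 13.225
x 0.0418 y 0.0496 z 0.0047 wz 0.0007
x 0.0419 y 0.0495 z 0.0047 wz 0.0007
```

View pics/w4.png

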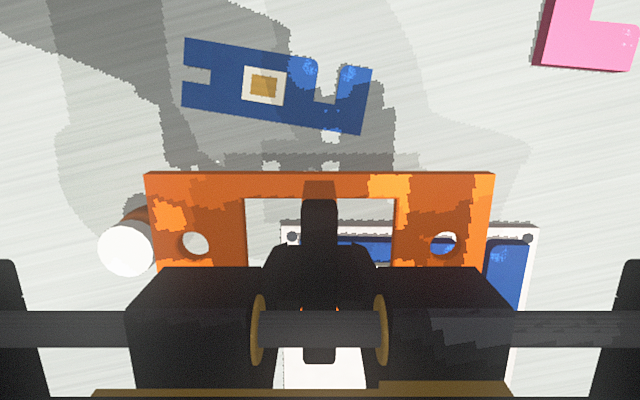

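```bash
python3 -c "
from h import *
plan([.607,.087,.158],1.338,3)"
```

```text
at [0.4467 0.0555 0.1576] yaw 1.3424 tilt [-0.0145  0.0004 -0.    ] q7 0.248 F [-0.4  0.6 -2.4] op 0.158 t 13.225
x 0.0279 y 0.0621 z -0.0002 wz 0.0005
x 0.0280 y 0.0620 z -0.0002 wz 0.0005
x 0.0281 y 0.0620 z -0.0002 wz 0.0005
```

Call:
apply_moves --series '[{"x":0.028,"y":0.062,"z":0,"wx":-0.005,"wy":0,"wz":0,"fingers":-1},{"x":0.028,"y":0.062,"z":0,"wx":0,"wy":0,"wz":0,"fingers":-1},{"x":0.028,"y":0.062,"z":0,"wx":0,"wy":0,"wz":0,"fingers":-1},{"x":0,"y":0,"z":0,"wx":0,"wy":0,"wz":0,"fingers":-1},{"x":0,"y":0,"z":0,"wx":0,"wy":0,"wz":0,"fingers":-1}]'

```text
clock: 13.85
tool_pos: [0.6108, 0.0802, 0.1531]
eef_rot: [0.786, 0.618, -0.003, 0.0]
contact_force: [-0.8, 0.6, -2.1]
opening: 0.151
```

```bash
python3 -c "
from h import *
p,d,m=snap('wrist','w5.png')
print(proj(m,[.5242,.0394,.055]),proj(m,[.5541,.1659,.055]))
np.savez('w5.npz',p=p,d=d,K=m['camera_matrix'],T=m['world_from_camera'])
"; python3 place.py .15 2
```

```text
(np.float64(227.3172153332689), np.float64(94.69385098667222)) (np.float64(422.9725553279197), np.float64(93.43122605488637))
mid [0.53919546 0.10264663]
at [0.6111 0.0801 0.1533] yaw 1.3329 tilt [-0.0029  0.0052 -0.    ] q7 0.478 F [ 1.   0.6 -3.1] op 0.155 t 13.9
x 0.0031 y -0.0470 z 0.0020 wz -0.0008
x 0.0032 y -0.0470 z 0.0020 wz -0.0008
```

View pics/w5.png

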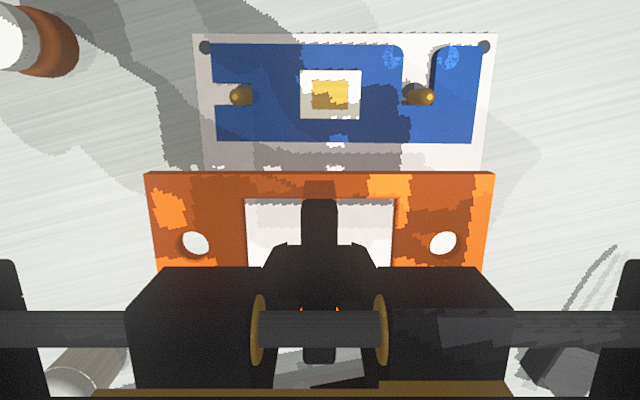

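```bash
python3 -c "
from h import *
z=np.load('w5.npz');p=z['p'];m=dict(camera_matrix=z['K'],world_from_camera=z['T'])
a=cv2.resize(p[75:120,215:275],None,fx=8,fy=8,interpolation=cv2.INTER_CUBIC);b=cv2.resize(p[75:120,390:430+20],None,fx=8,fy=8,interpolation=cv2.INTER_CUBIC)
c=cv2.resize(p[220:265,165:225],None,fx=4,fy=4);e=cv2.resize(p[220:265,413:473],None,fx=4,fy=4)
o=np.vstack([np.hstack([a[:,:400],b[:,:400]]),np.hstack([c,e,np.zeros((180,320,3),np.uint8)])])
cv2.imwrite('pics/c5.png',o[:,:,::-1])
for P in ([.5242,.0394],[.5541,.1659]):
  print([np.round(proj(m,[*P,h]),1).tolist() for h in (.026,.047,.055)])
print(z['T'])"
```

```text
[[237.3, 95.0], [230.3, 94.8], [227.3, 94.7]]
[[412.1, 93.9], [419.7, 93.6], [423.0, 93.4]]
[[ 0.23598786 -0.9331374  -0.27122745  0.540652  ]
 [ 0.97174373  0.22520401  0.07069135  0.09939504]
 [-0.00488323 -0.28024588  0.95991583  0.29872503]
 [ 0.          0.          0.          1.        ]]
```

View pics/c5.png

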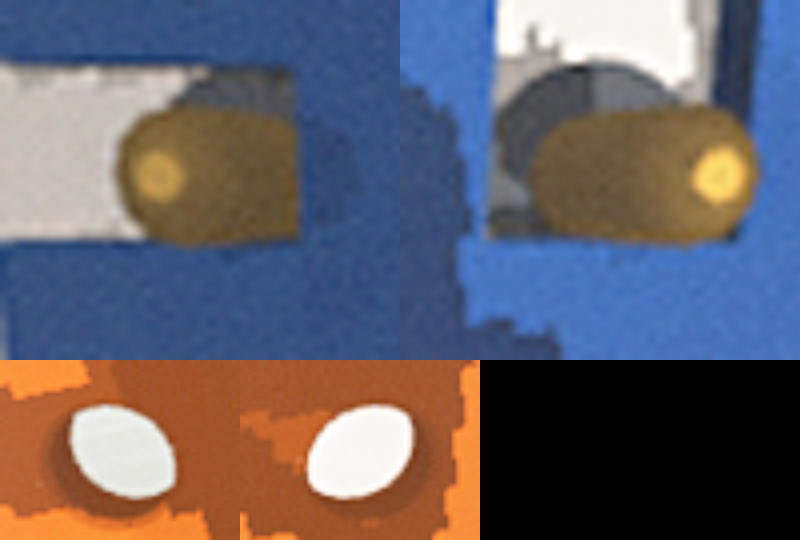

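```bash
python3 -c "
from h import *
z=np.load('w5.npz');m=dict(camera_matrix=z['K'],world_from_camera=z['T'])
a=ray(m,234.75,96.9,.055);b=ray(m,430.25,96.9,.055);print('pins',a,b,np.linalg.norm(a-b),np.arctan2(*(b-a)[1::-1]),'mid',(a+b)/2)
c=ray(m,195.9,243.1,.1295);e=ray(m,443.2,243.1,.1295);print('holes',c,e,np.linalg.norm(c-e),np.arctan2(*(e-c)[1::-1]),'mid',(c+e)/2)
q=((a+b)-(c+e))/2; t=1.333;print('need shift tool x %.4f y %.4f m'%(q[:2]@[np.cos(t),np.sin(t)],q[:2]@[np.sin(t),-np.cos(t)]))
p,d,mm=snap('top')
for f in ([.5242,.0394],[.5541,.1659],a[:2],b[:2]): print(proj(mm,[*f,.055]))
cv2.imwrite('pics/t6.png',cv2.resize(p[160:205,230:305],None,fx=8,fy=8,interpolation=cv2.INTER_CUBIC)[:,:,::-1])
plan([.6,.08,.15],1.338,1)"
```

```text
pins [0.52671558 0.0437884  0.055     ] [0.55742855 0.17025272 0.055     ] 0.13014034380362588 1.3325500112682638 mid [0.54207206 0.10702056 0.055     ]
holes [0.59612591 0.01902158 0.1295    ] [0.62624823 0.14420357 0.1295    ] 0.1287551372683365 1.3346573992197177 mid [0.61118707 0.08161258 0.1295    ]
need shift tool x 0.0084 y -0.0732 m
(np.float64(287.50286493112225), np.float64(187.76032888476675))
(np.float64(246.39561744429662), np.float64(178.04076144047445))
(np.float64(286.07761290906535), np.float64(186.94301133671587))
(np.float64(244.9880957716657), np.float64(176.96126161196898))
at [0.6107 0.0803 0.1535] yaw 1.3337 tilt [-0.0029  0.0054 -0.    ] q7 0.478 F [-1.4  0.3 -2.1] op 0.151 t 13.95
x -0.0035 y -0.0129 z 0.0044 wz -0.0014
```

View pics/t6.png

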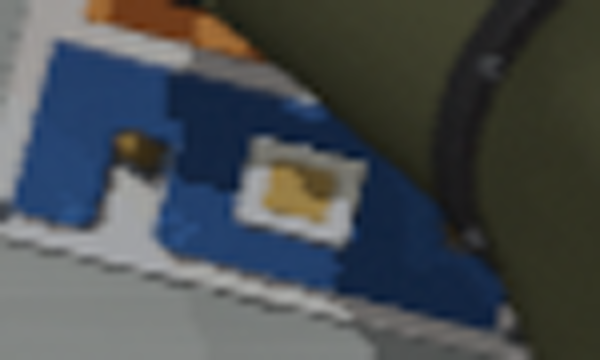

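Call:
apply_moves --series '[{"x":0.005,"y":-0.046,"z":0,"wx":-0.001,"wy":0.0015,"wz":0,"fingers":-1},{"x":0.005,"y":-0.046,"z":0,"wx":0,"wy":0,"wz":0,"fingers":-1},{"x":0,"y":0,"z":0,"wx":0,"wy":0,"wz":0,"fingers":-1},{"x":0,"y":0,"z":0.02,"wx":0,"wy":0,"wz":0,"fingers":-1},{"x":0,"y":0,"z":0.02,"wx":0,"wy":0,"wz":0,"fingers":-1},{"x":0,"y":0,"z":0,"wx":0,"wy":0,"wz":0,"fingers":-1},{"x":0,"y":0,"z":0,"wx":0,"wy":0,"wz":0,"fingers":-1}]'

```text
clock: 14.82
tool_pos: [0.5377, 0.102, 0.1187]
eef_rot: [0.787, 0.617, -0.002, 0.001]
contact_force: [0.0, 0.6, -3.0]
opening: 0.152
```

```bash
python3 -c "
from h import *
plan([.5415,.106,.092],1.335,1)"
```

```text
at [0.5377 0.102  0.1187] yaw 1.3307 tilt [-0.0006  0.0036 -0.    ] q7 0.264 F [ 0.   0.6 -3. ] op 0.152 t 14.825
x 0.0059 y 0.0034 z 0.0334 wz -0.0014
```

Call:
apply_moves --series '[{"x":0.006,"y":0.0035,"z":0.014,"wx":0,"wy":0.001,"wz":-0.001,"fingers":-1},{"x":0,"y":0,"z":0.013,"wx":0,"wy":0,"wz":0,"fingers":-1},{"x":0,"y":0,"z":0,"wx":0,"wy":0,"wz":0,"fingers":-1},{"x":0,"y":0,"z":0,"wx":0,"wy":0,"wz":0,"fingers":-1}]'

```text
clock: 15.32
tool_pos: [0.5425, 0.1065, 0.0956]
eef_rot: [0.786, 0.618, 0.0, -0.0]
contact_force: [0.8, 0.5, -3.1]
opening: 0.155
```

```bash
python3 -c "
from h import *
plan([.5415,.106,.092],1.335,1)
p,d,m=snap('wrist')
np.savez('w7.npz',p=p,d=d,K=m['camera_matrix'],T=m['world_from_camera'])
a=cv2.resize(p[220:270,165:225],None,fx=6,fy=6,interpolation=cv2.INTER_CUBIC);b=cv2.resize(p[220:270,413:473],None,fx=6,fy=6,interpolation=cv2.INTER_CUBIC)
cv2.imwrite('pics/c7.png',np.hstack([a,b])[:,:,::-1])"
```

```text
at [0.5425 0.1065 0.0956] yaw 1.3335 tilt [-0.0001 -0.0004  0.    ] q7 0.235 F [ 0.8  0.5 -3.1] op 0.155 t 15.325
x -0.0009 y -0.0011 z 0.0044 wz -0.0005
```

View pics/c7.png

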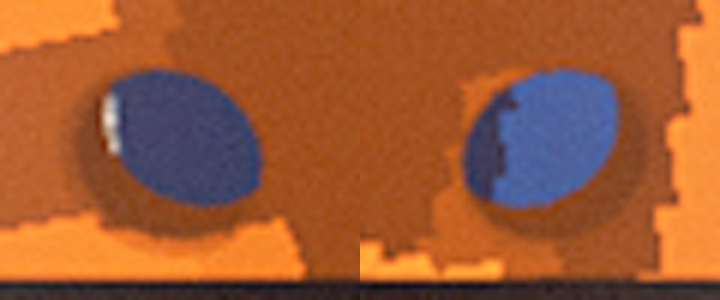

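Call:
apply_moves --series '[{"x":-0.0018,"y":-0.0005,"z":0.008,"wx":0,"wy":0,"wz":0,"fingers":-1},{"x":0,"y":0,"z":0.008,"wx":0,"wy":0,"wz":0,"fingers":-1},{"x":0,"y":0,"z":0,"wx":0,"wy":0,"wz":0,"fingers":-1},{"x":0,"y":0,"z":0,"wx":0,"wy":0,"wz":0,"fingers":-1}]'

```text
clock: 15.88
tool_pos: [0.5418, 0.1049, 0.0823]
eef_rot: [0.786, 0.618, 0.0, 0.0]
contact_force: [-0.4, 0.3, -2.9]
opening: 0.153
```

```bash
python3 -c "
from h import *
plan([.542,.1052,.08],1.335,1)"
```

```text
at [0.5418 0.1049 0.0823] yaw 1.3333 tilt [ 0.0004 -0.0004 -0.    ] q7 0.214 F [-0.4  0.3 -2.9] op 0.153 t 15.875
x 0.0004 y 0.0002 z 0.0028 wz -0.0005
```

Call:
apply_moves --series '[{"x":0,"y":0,"z":0.004,"wx":0,"wy":0,"wz":0,"fingers":-1},{"x":0,"y":0,"z":0.004,"wx":0,"wy":0,"wz":0,"fingers":-1}]'

```text
clock: 16.12
tool_pos: [0.5421, 0.1051, 0.0759]
eef_rot: [0.786, 0.618, 0.001, 0.0]
contact_force: [-0.3, 0.2, -3.2]
opening: 0.154
```

Call:
apply_moves --series '[{"x":0,"y":0,"z":0.004,"wx":0,"wy":0,"wz":0,"fingers":-1},{"x":0,"y":0,"z":0,"wx":0,"wy":0,"wz":0,"fingers":-1}]'

```text
clock: 16.38
tool_pos: [0.542, 0.105, 0.0721]
eef_rot: [0.786, 0.618, 0.0, 0.0]
contact_force: [-0.7, 0.8, -3.3]
opening: 0.151
```

Call:
apply_moves --series '[{"x":0,"y":0,"z":0.005,"wx":0,"wy":0,"wz":0,"fingers":-1},{"x":0,"y":0,"z":0.005,"wx":0,"wy":0,"wz":0,"fingers":-1},{"x":0,"y":0,"z":0,"wx":0,"wy":0,"wz":0,"fingers":-1}]'

```text
clock: 16.75
tool_pos: [0.542, 0.105, 0.0635]
eef_rot: [0.786, 0.618, 0.001, 0.0]
contact_force: [-0.3, 0.4, -3.0]
opening: 0.157
```

Call:
apply_moves --series '[{"x":0,"y":0,"z":0.005,"wx":0,"wy":0,"wz":0,"fingers":-1},{"x":0,"y":0,"z":0.003,"wx":0,"wy":0,"wz":0,"fingers":-1},{"x":0,"y":0,"z":0,"wx":0,"wy":0,"wz":0,"fingers":-1}]'

```text
clock: 17.12
tool_pos: [0.5421, 0.1051, 0.0567]
eef_rot: [0.786, 0.618, 0.001, 0.0]
contact_force: [0.3, -0.6, -2.2]
opening: 0.154
```

Call:
apply_moves --series '[{"x":0,"y":0,"z":0.003,"wx":0,"wy":0,"wz":0,"fingers":-1},{"x":0,"y":0,"z":0.003,"wx":0,"wy":0,"wz":0,"fingers":-1},{"x":0,"y":0,"z":0,"wx":0,"wy":0,"wz":0,"fingers":-1}]'

```text
clock: 17.5
tool_pos: [0.5424, 0.1053, 0.0542]
eef_rot: [0.786, 0.618, 0.001, 0.001]
contact_force: [-0.1, 0.9, -2.6]
opening: 0.156
```

```bash
python3 -c "
from h import *
plan([.542,.1052,.0538],1.335,1)
p,d,m=snap('side')
for z in(.026,.034,.055):print(proj(m,[.527,.0435,z]),proj(m,[.557,.168,z]))
cv2.imwrite('pics/s8.png',cv2.resize(p[190:290,190:350],None,fx=4.8,fy=4.8,interpolation=cv2.INTER_CUBIC)[:,:,::-1])"
```

```text
at [0.5424 0.1053 0.0542] yaw 1.3334 tilt [ 0.0033 -0.0003 -0.    ] q7 0.165 F [-0.1  0.9 -2.6] op 0.156 t 17.5
x -0.0002 y -0.0005 z 0.0005 wz -0.0005
(np.float64(302.8505987605623), np.float64(230.34843515593144)) (np.float64(281.1554605044923), np.float64(257.90619757899094))
(np.float64(302.7658011750958), np.float64(227.73032074380228)) (np.float64(280.9791674876133), np.float64(255.1167601898311))
(np.float64(302.5404048918605), np.float64(220.77123984152914)) (np.float64(280.5099508661273), np.float64(247.69247072698099))
```

View pics/s8.png

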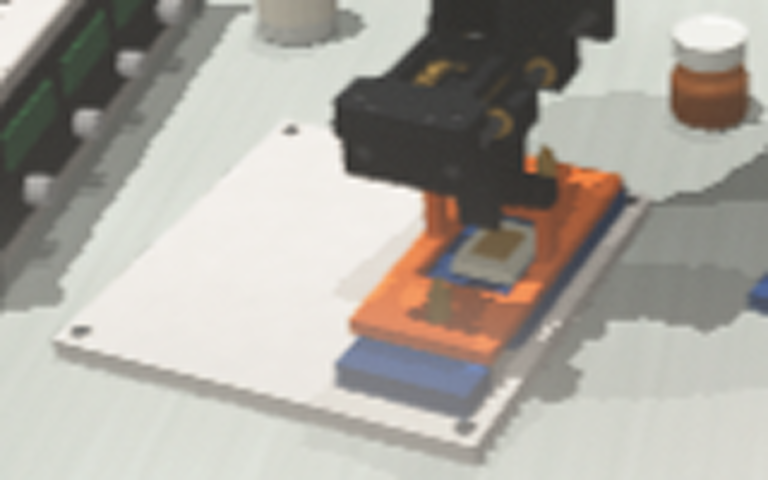

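Both dowels stand through the frame's holes in the side crop, near (437,300) and (547,160). I'll press gently until there is contact.

Call:
apply_moves --series '[{"x":0,"y":0,"z":0.002,"wx":0.001,"wy":0,"wz":0,"fingers":-1},{"x":0,"y":0,"z":0.003,"wx":0,"wy":0,"wz":0,"fingers":-1},{"x":0,"y":0,"z":0.003,"wx":0,"wy":0,"wz":0,"fingers":-1}]'

```text
clock: 17.92
tool_pos: [0.5425, 0.1053, 0.0537]
eef_rot: [0.786, 0.618, 0.001, 0.002]
contact_force: [-5.6, -2.6, 22.7]
opening: 0.156
```

Call:
apply_moves --series '[{"x":0,"y":0,"z":0,"wx":0,"wy":0,"wz":0,"fingers":-1},{"x":0,"y":0,"z":0,"wx":0,"wy":0,"wz":0,"fingers":-1}]'

```text
clock: 18.18
tool_pos: [0.5427, 0.1053, 0.054]
eef_rot: [0.786, 0.619, 0.001, 0.003]
contact_force: [-1.7, -0.1, -3.0]
opening: 0.154
```

Call:
apply_moves --series '[{"x":0,"y":0,"z":0,"wx":0,"wy":0,"wz":0,"fingers":-0.2},{"x":0,"y":0,"z":0,"wx":0,"wy":0,"wz":0,"fingers":-0.2},{"x":0,"y":0,"z":0,"wx":0,"wy":0,"wz":0,"fingers":-0.2},{"x":0,"y":0,"z":0,"wx":0,"wy":0,"wz":0,"fingers":-0.2}]'

```text
clock: 18.68
tool_pos: [0.5432, 0.1058, 0.0535]
eef_rot: [0.786, 0.618, 0.001, 0.002]
contact_force: [0.3, -0.9, -0.4]
opening: 0.401
```

Released, with 35 mm of opening. Next I raise straight up and swing away to the right for a last look.

Call:
apply_moves --series '[{"x":0,"y":0,"z":-0.02,"wx":0,"wy":0,"wz":0,"fingers":-0.2},{"x":0,"y":0,"z":-0.05,"wx":0,"wy":0,"wz":0,"fingers":-0.2},{"x":0,"y":0,"z":-0.07,"wx":0,"wy":0,"wz":0,"fingers":-0.2},{"x":0,"y":0,"z":-0.07,"wx":0,"wy":0,"wz":0,"fingers":-0.2},{"x":-0.06,"y":0,"z":0,"wx":0,"wy":0,"wz":0,"fingers":-0.2},{"x":-0.06,"y":0,"z":0,"wx":0,"wy":0,"wz":0,"fingers":-0.2},{"x":-0.06,"y":0,"z":0,"wx":0,"wy":0,"wz":0,"fingers":-0.2},{"x":-0.06,"y":0,"z":0,"wx":0,"wy":0,"wz":0,"fingers":-0.2}]'

```text
clock: 19.68
tool_pos: [0.4985, -0.0789, 0.2354]
eef_rot: [0.782, 0.623, 0.006, 0.004]
contact_force: [0.6, -0.4, -0.3]
opening: 0.397
```

Call:
apply_moves --series '[{"x":-0.06,"y":0,"z":0,"wx":0,"wy":0,"wz":0,"fingers":-0.2},{"x":0,"y":0,"z":0,"wx":0,"wy":0,"wz":0,"fingers":-0.2},{"x":0,"y":0,"z":0,"wx":0,"wy":0,"wz":0,"fingers":-0.2}]'

```text
clock: 20.05
tool_pos: [0.4859, -0.1306, 0.2376]
eef_rot: [0.784, 0.621, 0.006, 0.005]
contact_force: [0.2, 0.3, 0.1]
opening: 0.401
```

```bash
python3 - <<'E'
from h import *
s=get_state();print(s['tool_pos'],s['contact_force'])
p,d,m=snap('top');P=cloud(m,d)
hsv=cv2.cvtColor(p,cv2.COLOR_RGB2HSV);k=cv2.inRange(hsv,(5,130,60),(22,255,255));k[:,:235]=0;k[:,310:]=0;k[:140]=0;k[210:]=0
z=P[...,2][cv2.erode(k,np.ones((3,3)))>0];print('orange z pct',np.percentile(z,[5,25,50,75,95]).round(4))
r=cv2.minAreaRect(cv2.findNonZero(k));B=cv2.boxPoints(r);Q=np.array([ray(m,u,v,.034)[:2] for u,v in B]);print('frame mid',Q.mean(0),np.linalg.norm(Q-np.roll(Q,1,0),axis=1))
e=Q-np.roll(Q,1,0);j=np.argmax(np.linalg.norm(e,axis=1));print('ang',np.arctan2(e[j][1],e[j][0])%np.pi)
for q in('tray blue',): 
  k=cv2.inRange(hsv,(100,120,40),(125,255,255));k[:,:215]=0;k[:115]=0;k[215:]=0;k[:,320:]=0
  ys,xs=np.nonzero(k);print('blue px',len(xs))
a=cv2.resize(p[100:215,210:330],None,fx=4,fy=4,interpolation=cv2.INTER_CUBIC)
b=cv2.resize(p[60:300,90:490],(316,190));o=np.zeros((460,796,3),np.uint8);o[:,:480]=a;o[:190,480:]=b
cv2.imwrite('pics/f9.png',o[:,:,::-1])
E
```

```text
[ 0.48589452 -0.13064081  0.23758466] [0.19880075 0.30606369 0.09181397]
orange z pct [0.0316 0.0345 0.0361 0.0378 0.0406]
frame mid [0.54205125 0.10464933] [0.16828209 0.07444263 0.16871396 0.07437236]
ang 1.3256812152418926
blue px 276
```

View pics/f9.png

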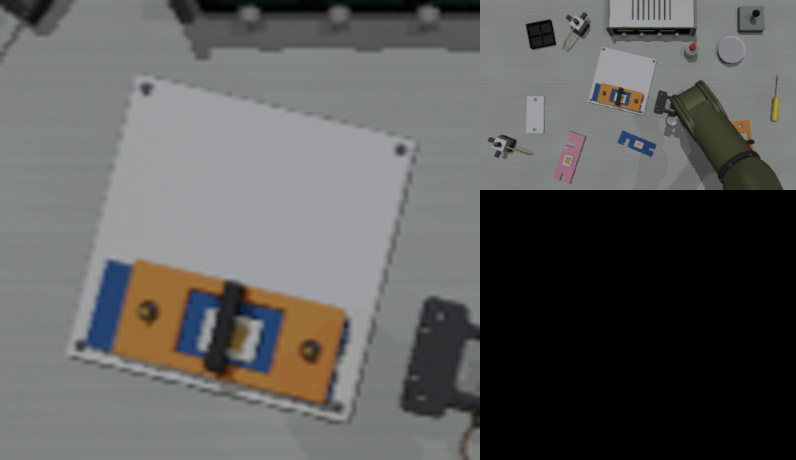

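The picture shows both dowels centred in the frame's holes at crop (148,312) and (310,350). The tray lies parallel underneath and the bystanders are where they were, so I'll hand in.

```bash
python3 -c "
from h import *
print(finish_job())"
```

```text
the job is handed in; nothing more can be done
None
```

The job is done and handed in at about 20 s on the robot's clock. The tray is home on the second dowel, and the orange frame lies flat on it, over both dowels.

- **Tray:** I swung it about 1.15 rad round the pin with shut fingers until the dowel stopped it, then pressed to about 21 N. With the arm clear, the top view put it within about 0.01 rad of the stage's axis, with the dowel in the notch. It may sit about 2 mm towards +x, which is within what the top camera can resolve.
- **Frame:** I took the orange frame farther from the base, about 0.62 m against 0.53 m for the other. I lowered it over the dowels with no side load until it seated at 23 N, at the expected height. Then I eased off, let go and backed away.
- **Last check:** The dowels show in the middle of both holes. The plate's top read 36 mm high against 34 mm nominal, and the same camera read about 2 mm high on the bench as well. The bystanders that can be seen in the last picture look unmoved; the arm partly covers the jar, and I did not measure any of them again.
- **Disagreement:** The top and wrist cameras placed the dowels 4–5 mm apart. I went by the wrist camera, less about 1.4 mm from a check against the held frame, and the fit bore that out.

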